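# Find the damp plaster mould by weight and hold it up

### The job

One of the two plaster moulds is still damp and so is heavier. Lift the cup off the mould it covers and set it down gently, mouth down, on the wooden ware board; then weigh the moulds by hand in turn, first the one that was under the cup, then the other: lift each well clear of its plaster disc, hold it a moment, and put the first gently back on its own disc before lifting the other. Finish holding the heavier one in the gripper, upright and still, about 10 cm above the middle of the round banding wheel, with the lighter one standing back on its own disc, nothing dropped and nothing else disturbed.

Things in the scene. Friction and masses are not known exactly. Their poses are not given: they have to be found in the camera images.
- cup_mid (a point): white porcelain cup standing mouth down over the boss of one mould: 51 mm in diameter at its closed top, widening to 54 mm at its mouth below, 46 mm high, wall 3.5 mm, 0.09 kg; this point is its centre, 23 mm above its rim; z up. Its rim rests on the mould's shoulder, 60 mm above the mould's foot; it must rise more than 20 mm to clear the boss, with 2 to 3 mm of play all round
- mould_p_mid (a point): solid white plaster mould, a cylinder 56 mm in diameter and 60 mm high with a boss 40 mm in diameter and 20 mm high on top (80 mm in all); this point is on its axis, 40 mm above its foot; z up. It stands on one of the two plaster discs. The two moulds look just the same, but one is dry (0.25 to 0.29 kg) and one damp (0.42 to 0.50 kg)
- mould_q_mid (a point): the other mould: solid white plaster mould, a cylinder 56 mm in diameter and 60 mm high with a boss 40 mm in diameter and 20 mm high on top (80 mm in all); this point is on its axis, 40 mm above its foot; z up. It stands on one of the two plaster discs. The two moulds look just the same, but one is dry (0.25 to 0.29 kg) and one damp (0.42 to 0.50 kg)
- bat_1_top (a point): middle of the top face of a fixed round plaster disc, 90 mm in diameter, 15 mm thick: the one on which the mould with the cup stands at the start
- bat_2_top (a point): the same for the other disc, on which the uncovered mould stands at the start
- bat_1: the disc of bat_1_top; origin under its centre
- bat_2: the disc of bat_2_top; origin under its centre
- board_top (a point): middle of the top face of the fixed wooden ware board, 280 mm along its x, 120 mm along its y, 14 mm thick; two spare cups stand on its +x end
- board_free (a point): middle of the free part of the board's top face, 65 mm from its middle towards -x: a good place for the cup
- wheel_top (a point): middle of the top face of the fixed metal banding wheel, 160 mm in diameter, its top 60 mm above the table; z up
- wheel: the banding wheel; origin under its centre
- mould_p: the mould of mould_p_mid; origin at the centre of its foot
- mould_q: the mould of mould_q_mid; origin at the centre of its foot
- cup: the cup of cup_mid; origin at the centre of its rim, z up
- spare_cup_0: one of two spare cups, the same as the cup, mouth down at one end of the ware board, 30 mm to the +y side of its middle line; leave alone
- spare_cup_1: the other spare cup, 60 mm from the first; leave alone
- bowl_low: white bowl, 120 mm wide and 45 mm high, on the table; origin under its centre; leave alone
- glaze_jar: small grey jar, 56 mm wide, 85 mm high; origin under its centre; leave alone
- brush: brush lying on the table near the robot, along its x axis; leave alone
- spatula: spatula lying at the far side of the table, along its x axis; leave alone
- sanding_block: cork block 45 x 70 x 22 mm lying near the robot; origin under its centre; leave alone
Not all that is in view belongs to the job. What is shaped like the mould_p but orange or purple is not meant.

How it is judged (in metres and radians):
On the way, in this order (a step that is already met when the one before it is completed fails the run):
1. the cup has been lifted off and stands mouth down on the ware board, released (angle between cup's own z axis and vertical below 0.15 rad and contact force between cup and the fingers below 0.5 N and linear speed of cup below 0.05 m/s and x of cup_mid in the frame of board_top between -0.135 and 0.135 m and y of cup_mid in the frame of board_top between -0.055 and 0.055 m and z of cup_mid in the frame of board_top between 0.015 and 0.03 m), for 0.2 s.
2. the mould that was under the cup is held at least 35 mm clear of its disc, while the other stands on its own (((z of mould_p_mid in the frame of bat_1_top above 0.075 m and contact force between mould_p and the fingers above 1 N and contact force between mould_p and bat_1 below 0.1 N and angle between mould_q's own z axis and vertical below 0.15 rad and contact force between mould_q and the fingers below 0.5 N and linear speed of mould_q below 0.05 m/s and horizontal distance between mould_q_mid and bat_2_top below 0.035 m and z of mould_q_mid in the frame of bat_2_top below 0.05 m) or (z of mould_q_mid in the frame of bat_1_top above 0.075 m and contact force between mould_q and the fingers above 1 N and contact force between mould_q and bat_1 below 0.1 N and angle between mould_p's own z axis and vertical below 0.15 rad and contact force between mould_p and the fingers below 0.5 N and linear speed of mould_p below 0.05 m/s and horizontal distance between mould_p_mid and bat_2_top below 0.035 m and z of mould_p_mid in the frame of bat_2_top below 0.05 m))), for 0.3 s.
3. the first mould stands released back on its own disc, and the other is held at least 35 mm clear of its disc (((z of mould_p_mid in the frame of bat_2_top above 0.075 m and contact force between mould_p and the fingers above 1 N and contact force between mould_p and bat_2 below 0.1 N and angle between mould_q's own z axis and vertical below 0.15 rad and contact force between mould_q and the fingers below 0.5 N and linear speed of mould_q below 0.05 m/s and horizontal distance between mould_q_mid and bat_1_top below 0.035 m and z of mould_q_mid in the frame of bat_1_top below 0.05 m) or (z of mould_q_mid in the frame of bat_2_top above 0.075 m and contact force between mould_q and the fingers above 1 N and contact force between mould_q and bat_2 below 0.1 N and angle between mould_p's own z axis and vertical below 0.15 rad and contact force between mould_p and the fingers below 0.5 N and linear speed of mould_p below 0.05 m/s and horizontal distance between mould_p_mid and bat_1_top below 0.035 m and z of mould_p_mid in the frame of bat_1_top below 0.05 m))), for 0.3 s.
At the end, for the whole second after the job is handed in: One mould held still by the fingers, upright (0.25 rad), within 40 mm of the wheel's axis, foot 40 to 220 mm above it; the other upright, released, within 40 mm of its start and pressing on its disc with under 3.5 N (so it is the lighter); cup mouth down on the board, released (all of step 1 and ((angle between mould_p's own z axis and vertical below 0.15 rad and contact force between mould_p and the fingers below 0.5 N and linear speed of each of mould_p, mould_q below 0.05 m/s and distance of mould_p_mid from where it was at the start of the episode below 0.04 m and contact force between mould_p and anything else between 1.5 and 3.5 N and contact force between mould_q and the fingers above 1 N and horizontal distance between mould_q_mid and wheel_top below 0.04 m and z of mould_q_mid in the frame of wheel_top between 0.08 and 0.26 m and angle between mould_q's own z axis and vertical below 0.25 rad and contact force between mould_q and wheel below 0.1 N) or (angle between mould_q's own z axis and vertical below 0.15 rad and contact force between mould_q and the fingers below 0.5 N and linear speed of each of mould_q, mould_p below 0.05 m/s and distance of mould_q_mid from where it was at the start of the episode below 0.04 m and contact force between mould_q and anything else between 1.5 and 3.5 N and contact force between mould_p and the fingers above 1 N and horizontal distance between mould_p_mid and wheel_top below 0.04 m and z of mould_p_mid in the frame of wheel_top between 0.08 and 0.26 m and angle between mould_p's own z axis and vertical below 0.25 rad and contact force between mould_p and wheel below 0.1 N))); the arm keeps its last pose, push and grip.
It fails at once if a bystander is moved more than 30 mm (distance of any of spare_cup_0, spare_cup_1, bowl_low, glaze_jar, brush, spatula, sanding_block from where it was at the start of the episode above 0.03 m).
It fails at once if the cup or a mould is dropped (moves faster than 0.5 m/s out of the fingers) ((linear speed of cup above 0.5 m/s and contact force between cup and the fingers below 0.05 N) or (linear speed of mould_p above 0.5 m/s and contact force between mould_p and the fingers below 0.05 N) or (linear speed of mould_q above 0.5 m/s and contact force between mould_q and the fingers below 0.05 N)).
It fails at once if the cup or a mould is tipped over (angle between any of cup, mould_p, mould_q's own z axis and vertical above 0.8 rad).
It also fails if it takes over 72 s, if anything falls off the work surface, if the arm or the gripper's body presses on something with over 40 N, if the wrist force passes 120 N, or if a joint passes its speed limit or range.

### The arm

A 6-joint arm with a two-finger parallel gripper is mounted at the origin on the work surface. World frame = base frame: x ahead of the robot, y to its left, z up, the work surface at z = 0. Lengths are in mm, angles in rad, forces in N, time in s.
With the tool pointing down it reaches from about 300 to 850 mm from the base axis. Payload 5.4 kg.
Tool frame: the origin (TCP) lies on the centre line of the jaws, within the pads' length; the fingertips stand 11 mm ahead of it and the grasp point (between the pads) lies 8 mm behind it; y points along the fingers, x is the direction in which the jaws open and shut, and the axes are right-handed (so a half turn about y gives the same grasp; the last joint's range is limited). The gripper opens to 85 mm and grips with 20 to 120 N. Pads are 22 mm wide; open, the fingers measure 114 mm over their backs; the gripper's body (76 mm by 85 mm) begins 54 mm behind the grasp point. The pads swing forward as they close: fully open they stand 13 mm farther back than shut.
Start: joints at [-1.361, 0.158, 1.597, -0, 1.386, -0.21], TCP at [234.333, -525.066, 211.799] pointing down, gripper open.
Joint ranges: [-2.91, 2.91], [-0.94, 2.29], [0.18, 2.7], [-1.29, 4.43], [0.17, 2.64], [-3, 3]. Speed limits (rad/s): [2.57, 2.57, 3.14, 3.14, 3.14, 3.14].

### API

Orientations are given as a unit quaternion [x, y, z, w].
In Python, from rig import robot, solver, optics, status gives the robot as it stands. Calls block until the motion is done:
- robot.movep(position, orientation): joint-space move of the TCP to a pose.
- robot.move_straight(position, rot=None, velocity=150, max_force=None): straight line of the TCP; rot=None keeps the orientation; velocity is the mean speed in mm/s. With max_force (N) it stops when the force on the tool has changed by that much, and returns True; else False.
- robot.goto_joints(angles): joint-space move.
- robot.move_gripper(opening, grasp_force=None): finger opening in mm; grasp_force is the grip in N (None keeps the last); returns when the fingers have stopped.
- robot.hold(seconds).
- solver.inverse_kinematics(position, orientation): joint angles nearest the present ones, or None.
- optics.read_camera(name): name is "scene" or "top" or "wrist"; returns a dict with "frame" (480x640x3 uint8, red, green, blue), "camera_matrix" (3x3 intrinsics, pixels), "k1" (the pictures are not rectified: a ray, as slopes to the right and down, at radius r is drawn at 1 + k1 r^2 times it, then the intrinsics apply), "R" (3x3) and "t" (3): a world point X has camera coordinates R X + t. Camera axes: x right, y down, z forward; pixel columns grow to the right and rows downward; lengths in mm; the calibration is good to about 2 mm. A picture is of the moment at which its call begins. There is no depth.
A pose or a line that the arm cannot do raises robot.Unreachable and nothing moves.
- robot.finish_job(): hands the job in, once; it reports no verdict.
Trained networks look in a picture, given as the dict that the camera call returned (one of the last four; its "shot" number tells which), for a name from the list of things; names that differ only in an ending like _2 or _b are one class to them, and where a whole thing is asked for, a point or a joint stands for the part that bears it (a point fixed in the world has none). Each returns a list of dicts, best first, with "score" (0 to 1); they miss things now and then, are a little off and sometimes report something else, mostly with a low value. They report only what shows in the picture. A call takes as long as a camera call. They do not tell look-alikes from the thing itself.
- optics.outline_of(thing, picture): "pixels" (480x640 bool, what is visible of it) and "point" ([column, row] in pixels, amid what is visible of it).
Readings, each from a call of its own:
- status.get_time_s(): time.
- status.get_joints(): joint angles.
- status.get_joint_velocities(): joint speeds.
- status.get_joint_torque(): joint torques, N m.
- status.get_position(): TCP position.
- status.get_tool_rot(): TCP orientation.
- status.get_force(): force on the tool from outside, world axes, zero at the start.
- status.get_wrist_torque(): the same for the moment, N m.
- status.get_finger_gap(): finger opening in mm.
Only numpy, scipy, OpenCV 4.12 (cv2) and the standard library are available. Lean on these libraries where they do the work, as an engineer would, in place of code of your own. Each camera call takes 0.05 s, during which the arm holds its last target. There are 200 camera calls.

## Working session

There is one attempt and no reset: what is moved stays moved. The work goes in short steps, each a Python script; the robot and the scene stay as the last script left them, time stands still between calls to the robot, and variables do not carry over. Pictures are saved under pics/ and viewed, about 8 in all and at most 12, crops included, and the job is handed in when it is done.

```bash
ls; mkdir -p pics
cat > h.py <<'E'
import numpy as np, cv2
from rig import robot, solver, optics, status
def ray(p,uv):
    K=np.array(p["camera_matrix"]);R=np.array(p["R"]);t=np.array(p["t"])
    d=(np.array(uv,float)-K[:2,2])/np.array([K[0,0],K[1,1]])
    s=d.copy()
    for _ in range(20): s=d/(1+p["k1"]*(s@s))
    return -R.T@t, R.T@np.append(s,1)
def atz(p,uv,z):
    o,d=ray(p,uv); return o+d*(z-o[2])/d[2]
def tri(obs):
    A=np.zeros((3,3));b=np.zeros(3)
    for p,uv in obs:
        o,d=ray(p,uv);d=d/np.linalg.norm(d);M=np.eye(3)-np.outer(d,d);A+=M;b+=M@o
    return np.linalg.solve(A,b)
def proj(p,X):
    K=np.array(p["camera_matrix"]);c=np.array(p["R"])@X+np.array(p["t"]);s=c[:2]/c[2]
    s=s*(1+p["k1"]*(s@s)); return K[:2,:2]@s+K[:2,2]
def save(p,n): cv2.imwrite("pics/"+n+".png",p["frame"][:,:,::-1])
E
python3 - <<'E'
from h import *
a=optics.read_camera("scene");b=optics.read_camera("top")
save(a,"scene0");save(b,"top0")
for n,p in(("scene",a),("top",b)):
    print(n,"cam",ray(p,(320,240))[0].round(),p["k1"])
    for th in("cup","mould_p","bat_1","wheel","board_top","glaze_jar","bowl_low"):
        for o in optics.outline_of(th,p)[:4]:
            v,u=np.nonzero(o["pixels"])
            print(th,round(o["score"],2),np.round(o["point"]),len(u),u.min(),u.max(),v.min(),v.max())
print(status.get_time_s(),status.get_force(),status.get_tool_rot())
E
```

```text
pics
scene cam [1157.  201. 1016.] 0.06419613649377096
cup 0.8 [399. 259.] 879 384 414 240 274
cup 0.51 [289. 265.] 684 269 311 240 274
mould_p 0.96 [296. 295.] 987 281 310 277 316
mould_p 0.95 [396. 280.] 483 381 411 267 291
mould_p 0.87 [289. 243.] 995 275 303 222 263
mould_p 0.85 [366. 227.] 931 353 379 205 244
bat_1 0.9 [389. 289.] 749 372 417 266 302
bat_1 0.73 [289. 261.] 761 268 312 240 275
wheel 0.79 [186. 187.] 3998 145 220 154 221
board_top 0.86 [484. 294.] 6246 450 521 238 368
board_top 0.34 [439. 404.] 2675 328 483 361 442
board_top 0.22 [392. 291.] 719 372 417 266 302
glaze_jar 0.62 [391. 290.] 735 372 417 266 302
glaze_jar 0.58 [334. 338.] 1187 319 350 313 357
glaze_jar 0.53 [396. 280.] 500 381 411 268 291
glaze_jar 0.4 [187. 188.] 4001 145 221 155 222
bowl_low 0.74 [209. 312.] 2894 179 242 287 344
top cam [469.  24. 920.] 0.012915548282870337
cup 0.78 [274. 245.] 681 258 288 231 260
mould_p 0.97 [389. 243.] 747 373 403 228 258
mould_p 0.96 [334. 248.] 698 317 346 234 264
mould_p 0.87 [358. 196.] 707 345 373 179 209
mould_p 0.8 [268. 187.] 787 253 283 171 203
bat_1 0.84 [291. 261.] 599 258 300 229 271
bat_1 0.62 [375. 252.] 729 364 407 224 267
wheel 0.72 [285. 255.] 68 278 291 247 261
wheel 0.61 [525. 276.] 5568 485 570 234 316
board_top 0.64 [197. 275.] 6641 150 239 190 334
glaze_jar 0.6 [313. 167.] 761 298 324 149 184
bowl_low 0.79 [424. 147.] 2602 396 453 120 175
bowl_low 0.41 [289. 262.] 657 257 300 229 271
0.8 [ 0.21426964 -0.28404514 -0.31400318] [-0.59320563  0.38483234 -0.38485279  0.59321116]
```

View pics/top0.png

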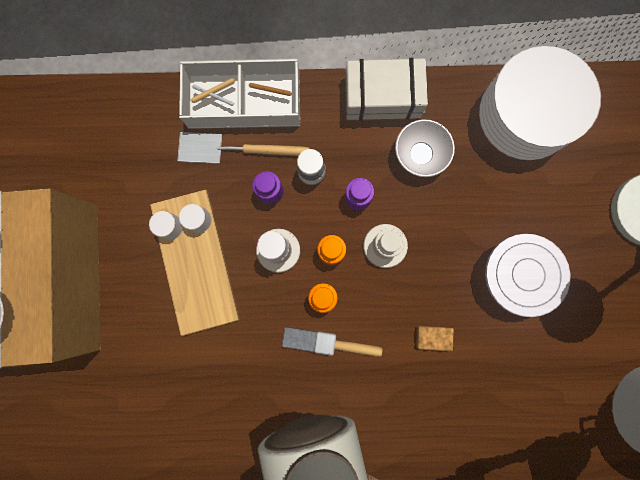

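View pics/scene0.png

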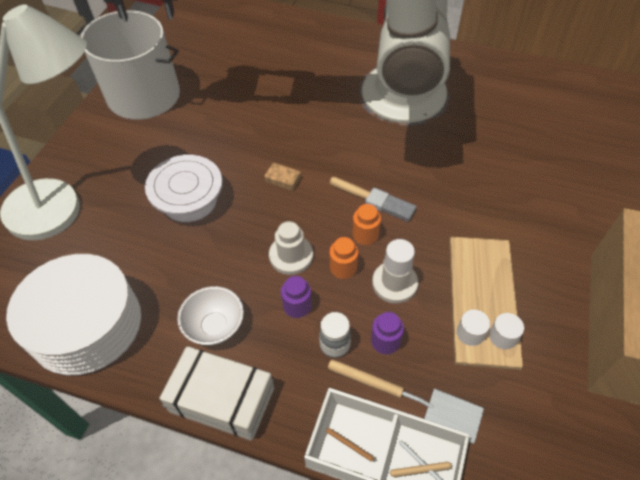

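The top view has +x up and +y left. The covered mould is at about (274,247), the bare mould at (389,243), the wheel at (528,275), and the board runs from (180,200) to (210,330) with its free end at the bottom. There are orange and purple decoys at (332,250), (322,298), (268,187) and (360,193), and the glaze jar is at (311,167). The scene view agrees: cup at (399,258) on a mould, bare mould at (289,243).

```bash
cat >> h.py <<'E'
from scipy.optimize import least_squares
def circ(c,r,z): 
    a=np.linspace(0,2*np.pi,48); return np.c_[c[0]+r*np.cos(a),c[1]+r*np.sin(a),0*a+z]
def bbox(p,c,rings):
    q=np.array([proj(p,X) for r,z in rings for X in circ(c,r,z)]); return np.r_[q.min(0),q.max(0)]
def mb(o):
    v,u=np.nonzero(o["pixels"]); return np.r_[u.min(),v.min(),u.max()+1,v.max()+1]-.5
def fit(obs,rings,c0):
    f=lambda c:np.concatenate([bbox(p,c,rings)-b for p,b in obs])
    s=least_squares(f,c0,loss='soft_l1'); return s.x,s.fun
MOULD=[(28,15),(28,75),(20,75),(20,95)];CUP=[(27,75),(25.5,121)]
DECOY=[(28,0),(28,60),(20,60),(20,80)]
def near(L,uv): return min(L,key=lambda o:np.hypot(*(np.array(o["point"])-uv)))
E
python3 - <<'E'
from h import *
a=optics.read_camera("scene");b=optics.read_camera("top")
cup=[(a,mb(near(optics.outline_of("cup",a),(399,259)))),(b,mb(near(optics.outline_of("cup",b),(274,245))))]
ma=optics.outline_of("mould_p",a);mt=optics.outline_of("mould_p",b)
mo=[(a,mb(near(ma,(289,243)))),(b,mb(near(mt,(389,243))))]
def show(n,obs,r,uv,z):
    c0=atz(b,uv,z)[:2];c,f=fit(obs,r,c0);print(n,c.round(1),f.round(1))
    for o in obs:
        print("  single",fit([o],r,c0)[0].round(1))
show("cup",cup,CUP,(274,245),100);show("mould",mo,MOULD,(389,243),60)
wh=[(a,mb(near(optics.outline_of("wheel",a),(186,187)))),(b,mb(near(optics.outline_of("wheel",b),(525,276))))]
show("wheel",wh,[(80,60),(80,50)],(528,275),60)
for uv in((332,249),(322,298),(268,187),(360,193)): print("decoy",fit([(b,mb(near(mt,uv)))],DECOY,atz(b,uv,60)[:2])[0].round(),near(mt,uv)["point"],atz(b,uv,80).round())
print("jar",atz(b,(311,160),85).round(),"sand",atz(b,(435,338),22).round(),"brush",atz(b,(285,340),5).round(),atz(b,(380,350),10).round())
o=near(optics.outline_of("board_top",b),(197,275))["pixels"]
P=np.argwhere(o)[:,::-1]; h=cv2.convexHull(P.astype(np.int32))[:,0]
W=np.array([atz(b,q,14)[:2] for q in h],np.float32)
r=cv2.minAreaRect(W);print("board",r,cv2.boxPoints(r).round())
for q in((162,226),(193,219)): print("spare",atz(b,q,60).round())
E
```

```text
cup [551.1 125.8] [ 0.3 -0.4 -0.3  0.5 -0.5 -1.   0.6  1.4]
  single [551.  125.8]
  single [551.3 125.8]
mould [556.5 -94.5] [ 0.5  0.1  1.2  0.6  0.7 -0.1  1.   0.1]
  single [556.3 -96.4]
  single [556.5 -92.7]
wheel [ 492. -360.] [-0.6 -0.   2.  -5.2  0.1 -1.4 -0.  -0. ]
  single [ 499.9 -357.6]
  single [ 490.7 -359.9]
decoy [547.  17.] [331.2, 246.6] [544.  17.  80.]
decoy [453.  36.] [323.4, 295.6] [452.  37.  80.]
decoy [678. 145.] [269.8, 188.6] [667. 138.  80.]
decoy [661. -40.] [358.9, 194.3] [652. -39.  80.]
jar [718.  54.  85.] sand [ 369. -185.   22.] brush [368. 115.   5.] [345. -76.  10.]
board ((531.9937744140625, 299.76904296875), (280.56317138671875, 124.8585205078125), 14.175533294677734) [[381. 326.]
 [411. 205.]
 [683. 274.]
 [653. 395.]]
spare [598. 350.  60.]
spare [611. 289.  60.]
```

```bash
cat >> h.py <<'E'
from scipy.spatial.transform import Rotation as Rn
def quat(yaw):
    x=np.array([np.cos(yaw),np.sin(yaw),0]);y=np.array([0,0,-1.]);return Rn.from_matrix(np.c_[x,y,np.cross(x,y)]).as_quat()
def best(pos,yaw):
    c=[]
    for k in(0,np.pi):
        q=quat(yaw+k);s=solver.inverse_kinematics(list(pos),list(q))
        if s is not None:c.append((np.abs(np.array(s)-status.get_joints()).max(),list(q),s))
    c.sort(key=lambda t:t[0]);return c[0]
CUPXY=np.array([551.1,125.8]);MQ=np.array([556.5,-94.5]);WH=np.array([491,-360.]);FREE=np.array([469,284.])
E
python3 - <<'E'
from h import *
for p,n in(([*CUPXY,180],"cup"),([*MQ,180],"mq"),([*FREE,140],"free"),([*WH,240],"wh")):
    d,q,s=best(p,0);print(n,round(d,2),np.round(s,2))
d,q,s=best([*CUPXY,190],0)
robot.move_gripper(85,25)
robot.movep([*CUPXY,190],q)
p=optics.read_camera("wrist");save(p,"w1")
print(status.get_time_s(),np.round(status.get_position(),1))
L=optics.outline_of("cup",p)
for o in L[:3]:
    print(o["score"],o["point"],mb(o))
print("pred",bbox(p,CUPXY,CUP).round(),proj(p,np.array([*CUPXY,121])).round())
E
```

```text
cup 1.37 [ 0.01  0.16  1.66 -0.    1.32  0.01]
mq 0.98 [-0.38  0.16  1.66 -0.    1.32 -0.38]
free 1.69 [ 0.32  0.16  1.75 -0.    1.24  0.32]
wh 0.62 [-0.83  0.23  1.46 -0.    1.45 -0.83]
4.0833 [551.3 125.  190. ]
0.66 [317.3, 235.8] [280.5 192.5 352.5 274.5]
pred [279. 196. 352. 279.] [316. 245.]
```

View pics/w1.png

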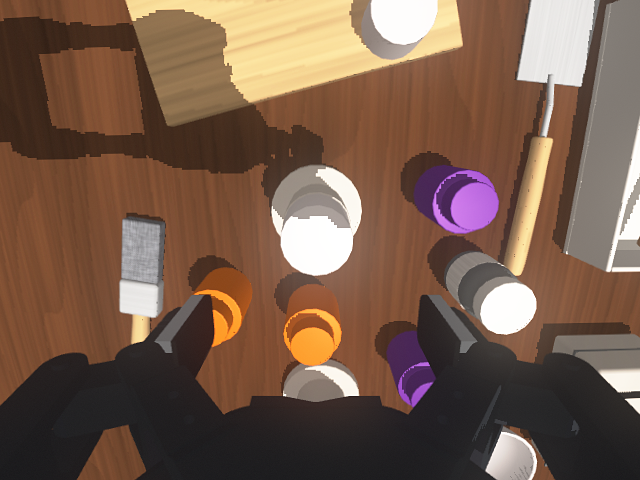

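The wrist view shows the cup centred between the jaws at (317,240), within about 4 px of the prediction, and nothing in the fingers' way. I'll grasp it and move it.

Run:
```python
from h import *
c=CUPXY+[0,1]
print(robot.move_straight([*c,92],velocity=120,max_force=8))
robot.move_gripper(40,25); print("gap",status.get_finger_gap())
f0=np.array(status.get_force())
robot.move_straight([*c,170],velocity=80)
print("gap",status.get_finger_gap(),"dF",(np.array(status.get_force())-f0).round(2),status.get_time_s())
p=optics.read_camera("wrist");q=optics.read_camera("scene")
f=np.vstack([cv2.resize(p["frame"],(480,360)),cv2.resize(q["frame"][180:390,250:530],(480,360))]);f=cv2.resize(f,(400,600))
cv2.imwrite("pics/w2.png",f[:,:,::-1])
```

```text
False
gap 49.30238118921107
gap 49.48722038721765 dF [ 1.22  1.69 -5.19] 6.65
```

View pics/w2.png

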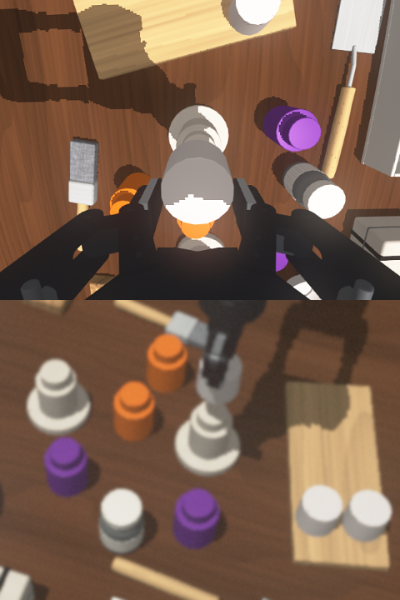

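The cup is held between the fingers and the mould below it is undisturbed. Next, place it on the board.

Run:
```python
from h import *
q=list(quat(0)); q=best([*FREE,170],0)[1]
robot.movep([*FREE,170],q)
robot.move_straight([*FREE,42],velocity=150)
hit=robot.move_straight([*FREE,29],velocity=15,max_force=3)
print(hit,np.round(status.get_position(),1),np.round(status.get_force(),1))
g=status.get_finger_gap()
robot.move_gripper(62); robot.move_gripper(85)
robot.move_straight([*FREE,150],velocity=150)
p=optics.read_camera("top");L=optics.outline_of("cup",p)
for o in L[:4]: print(round(o["score"],2),np.round(o["point"]),fit([(p,mb(o))],[(27,14),(25.5,60)],atz(p,o["point"],40)[:2]))
print(status.get_time_s());save(p,"t3")
o=near(optics.outline_of("mould_p",p),(274,247));print(mb(o),fit([(p,mb(o))],MOULD,CUPXY))
```

```text
True [468.9 283.9  32. ] [-0.5 -0.8  4. ]
0.85 [198. 294.] (array([467.63299139, 284.75239094]), array([ 0.35282612,  0.119786  , -0.37432649, -0.10926677]))
10.8333
[260.5 233.5 291.5 262.5] (array([550.56494532, 126.43954388]), array([-0.36188986, -0.88074756,  0.39021639,  0.96460037]))
```

View pics/t3.png

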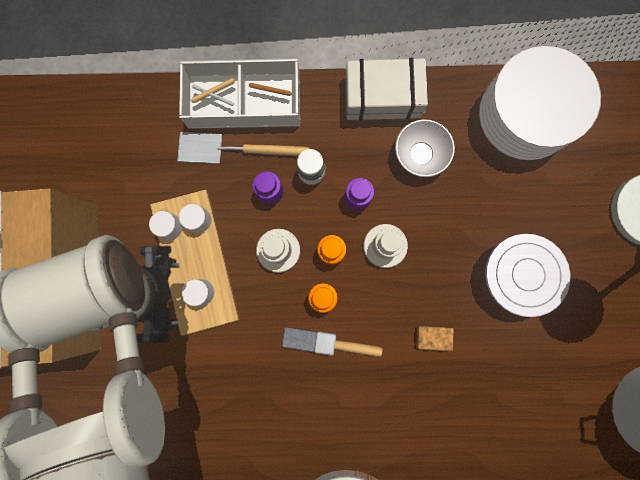

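The cup stands on the board at (198,294), which is (468,285) mm, and both moulds are still on their discs. Now weigh the first mould.

```bash
cat >> h.py <<'E'
def F(): 
    robot.hold(0.4); return np.mean([status.get_force() for _ in range(5)],axis=0)
def lift(c,grip=60):
    q=best([*c,180],0)[1]
    robot.movep([*c,180],q); robot.move_straight([*c,110],velocity=200); f0=F()
    print("hit",robot.move_straight([*c,47],velocity=100,max_force=10))
    robot.move_gripper(45,grip); g=status.get_finger_gap()
    robot.move_straight([*c,110],velocity=80); robot.hold(.3); f1=F()
    print("gap",g,status.get_finger_gap(),"dF",(f1-f0).round(2),"mass",((f0-f1)[2]/9.81).round(3),status.get_time_s())
def lower(c):
    robot.move_straight([*c,54],velocity=100)
    h=robot.move_straight([*c,44],velocity=15,max_force=3)
    print(h,np.round(status.get_position(),1))
    robot.move_gripper(64); robot.move_gripper(85); robot.move_straight([*c,180],velocity=150); print(status.get_time_s())
E
python3 - <<'E'
from h import *
lift(np.array([550.8,126.4]))
p=optics.read_camera("wrist");q=optics.read_camera("scene")
f=np.vstack([cv2.resize(p["frame"],(480,360)),cv2.resize(q["frame"][180:390,250:530],(480,360))]);f=cv2.resize(f,(400,600))
cv2.imwrite("pics/w4.png",f[:,:,::-1])
E
```

```text
hit False
gap 51.85571582333061 51.33541230618386 dF [ 0.09 -1.2  -3.36] mass 0.343 15.3833
```

View pics/w4.png

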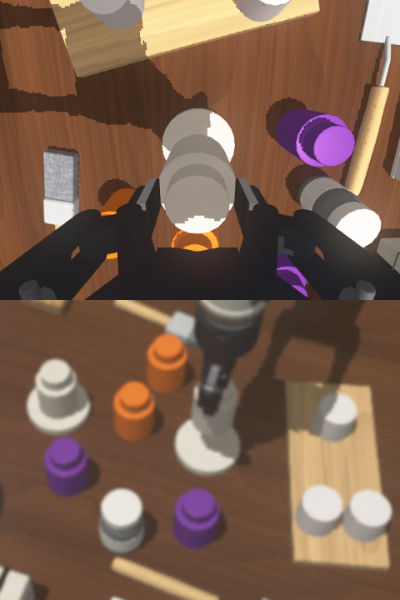

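The mould is held upright and well clear of its disc. A mass of 0.343 kg falls between the two ranges, so the force reading is biased or noisy. I'll average for longer here and again empty in the same pose, then treat the second mould identically.

```bash
cat >> h.py <<'E'
def G(n=10):
    a=[]
    for _ in range(n): robot.hold(.08); a.append(np.r_[status.get_force(),np.array(status.get_joint_torque())[1:3]])
    a=np.array(a); return a.mean(0).round(2),a.std(0).round(2)
E
python3 - <<'E'
from h import *
c=np.array([550.8,126.4])
print("loaded",*G()); 
robot.move_straight([*c,54],velocity=100)
print(robot.move_straight([*c,44],velocity=15,max_force=3),np.round(status.get_position(),1))
robot.move_gripper(64); robot.move_gripper(85)
robot.move_straight([*c,110],velocity=150); robot.hold(.3)
print("empty",*G())
robot.move_straight([*c,180],velocity=150)
p=optics.read_camera("top");o=near(optics.outline_of("mould_p",p),(274,247));print(o["score"],mb(o),fit([(p,mb(o))],MOULD,CUPXY)[0]);print(status.get_time_s())
c=np.array([556.5,-94.5])
q=best([*c,180],0)[1]
robot.movep([*c,190],q)
p=optics.read_camera("wrist");L=optics.outline_of("mould_p",p)
for o in L[:3]: print(round(o["score"],2),np.round(o["point"]),mb(o))
print("pred",bbox(p,c,MOULD).round());save(p,"w5")
E
```

```text
loaded [ 3.000e-02 -2.500e-01 -2.380e+00 -4.146e+01 -3.185e+01] [0.53 0.6  0.3  0.   0.  ]
True [551.3 126.4  48.8]
empty [  0.09  -0.11   0.13 -40.05 -30.62] [0.33 0.45 0.42 0.04 0.04]
0.95 [317.5 235.5 345.5 263.5] [545.41260693  17.58418356]
20.5333
0.8 [436. 159.] [394.5 128.5 476.5 196.5]
0.76 [192.  66.] [146.5  21.5 236.5 107.5]
0.67 [302.  87.] [269.5  48.5 340.5 127.5]
pred [282. 188. 350. 263.]
```

View pics/w5.png

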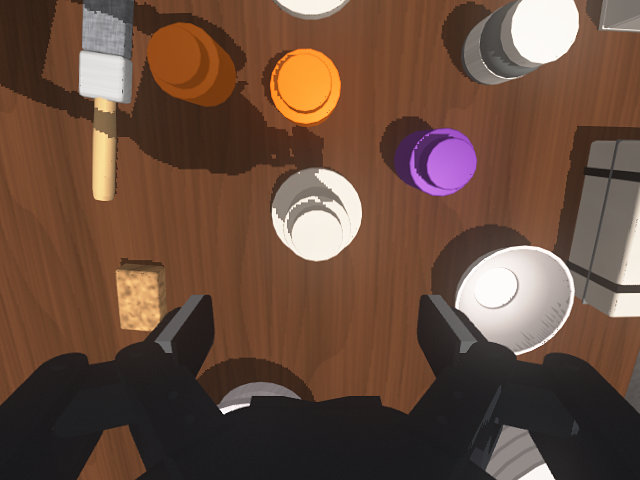

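First mould: both the force change (−2.5 N) and the shoulder torque (1.41 N m) give about 0.255 kg, so it is the dry one. In the wrist view the bare mould is centred at (317,225), as predicted. Lift it.

Run:
```python
from h import *
c=np.array([556.5,-94.0])
robot.move_straight([*c,110],velocity=200); robot.hold(.3); e=G();print("empty",*e)
print("hit",robot.move_straight([*c,47],velocity=100,max_force=10))
robot.move_gripper(45,80); g=status.get_finger_gap()
robot.move_straight([*c,110],velocity=80); robot.hold(.3); l=G();print("loaded",*l)
print(g,status.get_finger_gap(),"mass F",(e[0]-l[0])[2]/9.81,"mass tau",(e[0]-l[0])[3]/9.81/.565,status.get_time_s())
q=optics.read_camera("scene")
o=near(optics.outline_of("mould_p",q),(396,270));print(o["score"],mb(o),fit([(q,mb(o))],MOULD,CUPXY))
cv2.imwrite("pics/s6.png",cv2.resize(q["frame"][150:390,210:530],(800,600))[:,:,::-1])
```

```text
empty [ 7.000e-02 -4.300e-01  3.000e-02 -4.001e+01 -3.069e+01] [0.69 0.26 0.36 0.05 0.05]
hit False
loaded [ 2.800e-01  3.000e-02 -4.490e+00 -4.237e+01 -3.268e+01] [0.53 0.55 0.63 0.02 0.02]
50.90313442852421 50.704357693158435 mass F 0.46075433231396534 mass tau 0.4257891080981118 26.4917
0.93 [380.5 249.5 412.5 291.5] (array([550.70970202, 124.80793147]), array([ 0.259482  , -0.44528746, -0.24714102,  0.44892138]))
```

View pics/s6.png

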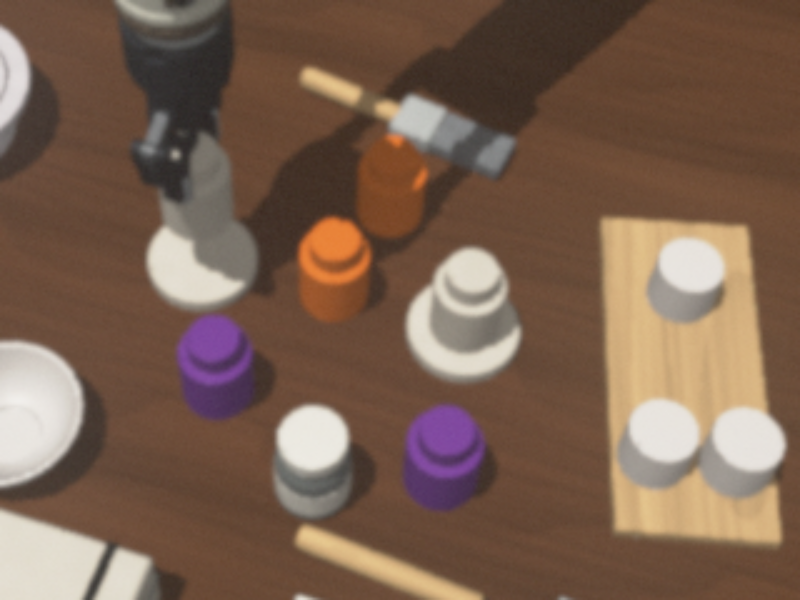

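The first mould is back on its disc at (551,125) mm. The second weighs about 0.44 kg, so it is the damp one. Carry it to the wheel.

Run:
```python
from h import *
w=np.array([493,-359.])
robot.move_straight([556.5,-94,192],velocity=150)
robot.move_straight([*w,192],velocity=150)
robot.hold(.8)
print(np.round(status.get_position(),1),status.get_finger_gap(),G(4)[0],status.get_time_s())
a=optics.read_camera("scene");b=optics.read_camera("top")
o=near(optics.outline_of("mould_p",a),(396,270));print(fit([(a,mb(o))],MOULD,CUPXY)[0])
o=near(optics.outline_of("cup",b),(198,294));print(o["point"])
print("wheel centre px pred",proj(b,np.array([*w,60.])))
cv2.imwrite("pics/f7.png",np.vstack([cv2.resize(a["frame"],(400,300)),cv2.resize(b["frame"],(400,300))])[:,:,::-1])
```

```text
[ 493. -359.  192.] 50.508437453991334 [ 1.400e-01 -4.000e-02 -4.530e+00 -4.613e+01 -3.514e+01] 30.3917
[550.37895625 125.70065663]
[199.6, 292.1]
wheel centre px pred [527.73417196 272.89907768]
```

View pics/f7.png

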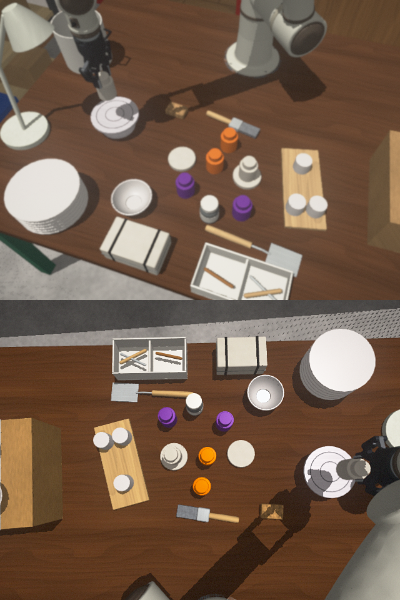

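The damp mould is held upright above the wheel. The dry mould is on its disc, the cup is on the board, and the bystanders look unmoved.

```bash
python3 -c "
from rig import robot,status
robot.finish_job();print(status.get_time_s())"
```

```text
the job is handed in; nothing more can be done
the job is handed in; nothing more can be done
```

I finished the task and handed it in at about 30 s of the 72 s limit. The robot is holding the heavier mould over the banding wheel; it reports no verdict.

- **Cup:** it stands mouth down on the free part of the board at about (468, 285) mm. I lowered it until it touched before releasing it.
- **First mould (under the cup):** it weighs about 0.255 kg by both wrist force and shoulder torque, so it is the dry one. It is back on its own disc at about (550, 126) mm, within about 1 mm of where it started.
- **Second mould:** it weighs about 0.46 kg by wrist force and 0.43 kg by shoulder torque, so it is the damp one. At the end it was held with its foot about 100 mm above the wheel's middle. The position readings were steady, and the pictures showed it upright with the bystanders apparently unmoved.

These checks disagreed or failed along the way:
- **First weighing:** a quick reading gave 0.34 kg, which fits neither mould. I averaged for longer before accepting 0.255 kg.
- **Setting the first mould down:** contact was sensed about 2 mm early, so it may have been released slightly high. It was still standing on its disc in the later pictures.
- **Finding the first mould after release:** one top-camera check matched a decoy instead. The scene camera confirmed the mould's position.
- **Wheel position:** the two cameras disagreed by about 9 mm, well within the 40 mm allowed.

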